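Spin-check a reclaimed handwheel and brake it on its mark

TASK

Give the black peg of the handwheel one short flick with a fingertip, without taking hold of it, so that the wheel spins briskly counter-clockwise (seen from above) and runs on untouched for more than a whole turn. On a later pass, while it is still turning, brake it by pressing a fingertip down on its bare-metal rim, so that it comes to rest at once with the red pointer aiming at the yellow patch; it must not come to rest anywhere else first, and the peg is not touched again. Finish while holding: keep the fingertip pressed on the rim, and leave the mug, tin and jar alone.

Things in the scene. Friction and masses are not known exactly. Their poses are not given: they have to be found in the camera images.
- stand: Fixed grey spindle stand (base 230 x 160 x 14 mm) that carries the handwheel flat on a vertical axis through the stand's origin (on the bench top, under the wheel's centre). A red pointer on a grey post stands outside the wheel on the stand's +x side: tip 136 mm, back of post 179 mm from the axis, top 74 mm above the bench.
- hub (a point): Centre of the wheel's flat top face, on its axis, 70 mm above the bench. The wheel is a disc 20 mm thick, 125 mm in radius: green web inside 95 mm radius, bare-metal rim from 95 to 125 mm, the ring to brake on. A hub of 26 mm radius stands 8 mm (shaft end 14 mm) above the top face; dark discs on the web are flush.
- wheel (a joint): Wheel angle, rad, grows counter-clockwise seen from above and counts on over whole turns; at 0 and multiples of 2 pi the mark is exactly at the pointer. Starts at rest in -5.2 to -3.0. No stops; 0.6 kg (varies by a quarter), inertia about 0.0045 kg m2; bearing drag slows it (0.13 + 0.11 x its speed in rad/s) rad/s2, give or take a quarter. A few N pressed on the rim stop it within 0.1 s.
- mark (a point): Middle of the yellow patch on the wheel's bare-metal rim, on its top face, 110 mm from the axis. The patch is 50 mm long along the rim and 26 mm wide, flush with the rim.
- index (a point): Fixed point at the rim's height, 110 mm from the axis, straight in front of the pointer's tip: where the mark should come to rest.
- peg: Black upright rubber-sleeved peg, 24 mm across, 40 mm tall, a revolving grip on the wheel's web 70 mm from the axis, a quarter turn counter-clockwise of the yellow mark; it goes round with the wheel. Origin at its foot, 70 mm above the bench; its top is 110 mm above the bench.
- peg_mid (a point): Half-way up the peg, 90 mm above the bench.
- mug_mid (a point): Middle of a loose white mug, 80 mm across, 90 mm tall, with a handle; leave it alone.
- tin_mid (a point): Middle of a loose red tin, 72 mm across, 95 mm tall; leave it alone.
- jar_mid (a point): Middle of a loose amber jar with a steel lid, 68 mm across, 100 mm tall; leave it alone.

How it is judged (in metres and radians):
On the way, in this order (a step that is already met when the one before it is completed fails the run):
1. the wheel spins counter-clockwise faster than 2.0 rad/s, untouched, for 0.15 s (velocity of joint wheel above 2 rad/s and contact force between each of the arm, the fingers and stand below 0.05 N), for 0.15 s.
2. it has run on untouched, past the pointer and most of the way round again (joint beyond 4.0), and still turns (value of joint wheel above 4 rad and velocity of joint wheel above 0.2 rad/s and contact force between the fingers and stand below 0.05 N).
At the end, for the whole second after the job is handed in: The wheel rests (below 0.1 rad/s) with the middle of the yellow patch within 25 mm of the point in front of the pointer, at least one pass after the first; the fingers still press on it with more than 0.5 N; mug, tin and jar are within 15 mm of where they stood (horizontal distance between mark and index below 0.025 m and value of joint wheel above 5.5 rad and velocity of joint wheel between -0.1 and 0.1 rad/s and contact force between the fingers and stand above 0.5 N and distance of each of mug_mid, tin_mid, jar_mid from where it was at the start of the episode below 0.015 m); the arm keeps its last pose, push and grip.
It fails at once if the wheel comes to rest off the mark after it was spun (value of joint wheel above 1 rad and velocity of joint wheel below 0.03 rad/s and horizontal distance between mark and index above 0.027 m).
It fails at once if the wheel is touched during its free turn (pushed or cranked round) (value of joint wheel between -0.5 and 4 rad and contact force between anything else and stand above 0.3 N).
It fails at once if the peg is touched again after the flick (value of joint wheel above -0.5 rad and contact force between the fingers and peg above 0.3 N).
It fails at once if the peg is taken between the fingers (distance between the grasp point and peg_mid below 0.016 m).
It fails at once if mug, tin or jar moved or lifted (distance of any of mug_mid, tin_mid, jar_mid from where it was at the start of the episode above 0.02 m).
It also fails if it takes over 45 s, if anything falls off the work surface, if the arm or the gripper's body presses on something with over 40 N, if the wrist force passes 120 N, or if a joint passes its speed limit or range.

ROBOT

A 7-joint arm with a two-finger parallel gripper is mounted at the origin on the work surface. World frame = base frame: x ahead of the robot, y to its left, z up, the work surface at z = 0. Lengths are in mm, angles in rad, forces in N, time in s.
With the tool pointing down it reaches from about 400 to 875 mm from the base axis. Payload 4.4 kg.
Tool frame: the origin (TCP) lies at the very end of the fingers, on their centre line; the grasp point (between the pads) lies ctrl.grip_depth behind it (ctrl.grip_depth is the distance from the TCP to the grasp point, in mm); y points along the fingers, x is the direction in which the jaws open and shut, and the axes are right-handed (so a half turn about y gives the same grasp; the last joint's range is limited). The gripper opens to 85 mm and grips with 20 to 120 N. Pads are 22 mm wide; open, the fingers measure 114 mm over their backs; the gripper's body (76 mm by 85 mm) begins 54 mm behind the grasp point. The pads swing forward as they close: fully open they stand 13 mm farther back than shut.
Start: joints at [1.116, 0.628, 0.038, 1.517, -0.027, 0.996, -0.02], TCP at [246.429, -601.49, 231.313] pointing down, gripper open.
Joint ranges: [-3.06, 3.06], [-0.37, 2.12], [-1.25, 1.32], [0.18, 2.47], [-1.1, 4.24], [0.23, 1.98], [-2.94, 2.94]. Speed limits (rad/s): [2.57, 2.57, 3.14, 3.14, 3.14, 3.14, 3.14].

INTERFACE

Orientations are given as [roll, pitch, yaw] about the fixed x, y, z axes, in that order (R = Rz(yaw) Ry(pitch) Rx(roll)).
In Python, from cell import ctrl gives the robot as it stands.
- The arm moves only by the tool apply_moves, never from a script. Its argument "motion" is a list of rows, each a list of 5 numbers: the shift along the tool's x, y, z in cm, then the turn about the tool's y in rad, then the finger opening in cm, from 0 to 8.54. In form: [[tx, ty, tz, roll, hand], ...]. A call has 1 to 20 rows; each row is the pose to reach, as a shift and turn from the pose commanded when the call began, along the tool's axes at that moment; what a row does not reach only later rows make up. A row lasts 1/8 s, in which the tool goes at most 62.5 mm and 10.7 degrees, less where a joint would pass 70% of its speed; a pose out of reach is approached as far as the arm can. A call with a gripper value outside its range is refused whole. The fingers move at their own pace and stop on an object; the grip force is fixed at half the most. Time passes only in rows, so rows that repeat a pose let the fingers close. It gives the time, the measured TCP pose, the force and the opening at its end, in the units of the state.
- ctrl.read_state(): the state, without advancing time (a new reading comes with each control period).
- ctrl.get_image(name): name is "scene" or "top" or "wrist"; returns a dict with "image" (400x640x3 uint8, red, green, blue), "vfov" (degrees; the focal length in pixels is half the picture's height over the tangent of half this angle, whatever the lens; pixels are square), "cx", "cy" (the principal point, pixels), "k1" (the pictures are not rectified: a ray, as slopes to the right and down, at radius r is drawn at 1 + k1 r^2 times it, then the intrinsics apply), "extrinsics" (4x4, takes a point from world to camera coordinates); the wrist camera has in their place "tool_from_camera" (4x4, takes a point from camera to tool coordinates, whose origin is the TCP and whose axes are the tool frame's). Camera axes: x right, y up, looking along -z (the intrinsics and any distortion apply to the point x, -y, -z); pixel columns grow to the right and rows downward; lengths in mm; the calibration is good to about 2 mm. A picture is of the moment at which its call begins: read the wrist's pose just before it. There is no depth.
- ctrl.finish_job(): hands the job in, once; it reports no verdict.
Trained networks look in a picture, given as the dict that the camera call returned (one of the last four; its "shot" number tells which), for a name from the list of things; names that differ only in an ending like _2 or _b are one class to them, and where a whole thing is asked for, a point or a joint stands for the part that bears it (a point fixed in the world has none). Each returns a list of dicts, best first, with "confidence" (0 to 1); they miss things now and then, are a little off and sometimes report something else, mostly with a low value. They report only what shows in the picture. A call takes as long as a camera call.
- ctrl.search_frame(picture, query): "location" ([x, y, z] in mm, in world coordinates, good to about 4 mm: the middle of the surface that is visible of it).
- ctrl.mark_of(picture, query): "location" ([x, y, z] in mm, in world coordinates, good to about 4 mm: a listed point, or the origin of a listed thing).
The state is a dict: "clock": time; "qpos": joint angles; "qd": joint speeds; "tau": joint torques, N m; "eef_pos": TCP position; "tool_rot": TCP orientation; "force": force on the tool from outside, world axes, zero at the start; "torque": the same for the moment, N m; "width": finger opening in mm.
Only numpy, scipy, OpenCV 4.12 (cv2) and the standard library are available. Lean on these libraries where they do the work, as an engineer would, in place of code of your own. Each camera call takes 0.05 s, during which the arm holds its last target.

## Working session

There is one attempt and no reset: what is moved stays moved. The work goes in short steps, Python scripts to look and compute and a tool call to move; the robot and the scene stay as the last step left them, time stands still between calls to the robot, and variables do not carry over. Pictures are saved under pics/ and viewed, and the job is handed in when it is done.

Besides the shell and the picture viewer there is one more tool, called after "Request:" as name([rows], argument=value, ...), one row to a line, values as JSON. apply_moves: Moves the arm, as the interface text tells. Its arguments: {"type":"object","properties":{"motion":{"type":"array","items":{"type":"array","items":{"type":"number"}}}},"required":["motion"]}

```bash
ls; mkdir -p pics; cat > h.py <<'E'
from cell import ctrl
import numpy as np, cv2
def save(p,n): cv2.imwrite('pics/'+n+'.png', cv2.cvtColor(p['image'],cv2.COLOR_RGB2BGR))
E
python3 - <<'E'
from h import *
s=ctrl.read_state(); print({k:np.round(v,3).tolist() for k,v in s.items()}, ctrl.grip_depth)
for n in ['scene','top']:
    p=ctrl.get_image(n); save(p,n+'0')
    for q in ['hub','mark','index','peg','peg_mid','mug_mid','tin_mid','jar_mid','stand']:
        r=ctrl.mark_of(p,q); print(n,q,[(np.round(x['location']).tolist(),round(x['confidence'],2)) for x in r[:2]])
print(ctrl.read_state()['clock'])
E
```

```text
pics
{'clock': 0.0, 'qpos': [1.116, 0.629, 0.038, 1.518, -0.027, 0.996, -0.02], 'qd': [0.0, 0.0, -0.001, -0.001, 0.002, 0.0, 0.0], 'tau': [-0.001, -56.341, 1.227, -19.344, 0.011, 0.01, -0.0], 'eef_pos': [246.233, -600.886, 230.387], 'tool_rot': [-1.571, 0.002, -1.182], 'force': [-0.233, 0.021, -0.905], 'torque': [-0.025, -0.034, 0.021], 'width': 85.749} 18.700000000000003
scene hub [([548.0, -96.0, 70.0], 0.65), ([649.0, -140.0, 70.0], 0.38)]
scene mark [([440.0, -62.0, 72.0], 0.85)]
scene index [([649.0, -139.0, 71.0], 0.57)]
scene peg [([530.0, -163.0, 73.0], 0.42)]
scene peg_mid [([530.0, -164.0, 91.0], 0.55)]
scene mug_mid [([477.0, 339.0, 44.0], 0.95)]
scene tin_mid [([502.0, -382.0, 48.0], 0.69)]
scene jar_mid [([662.0, 342.0, 52.0], 0.88)]
scene stand [([546.0, -91.0, -3.0], 0.69)]
top hub [([547.0, -89.0, 72.0], 0.56)]
top mark [([446.0, -66.0, 70.0], 0.56)]
top index [([649.0, -142.0, 72.0], 0.8)]
top peg [([532.0, -163.0, 68.0], 0.5)]
top peg_mid [([526.0, -160.0, 89.0], 0.5)]
top mug_mid [([481.0, 339.0, 42.0], 0.64)]
top tin_mid [([506.0, -380.0, 45.0], 0.85)]
top jar_mid [([662.0, 346.0, 52.0], 0.89)]
top stand []
1.0
```

View images.

View pics/scene0.png

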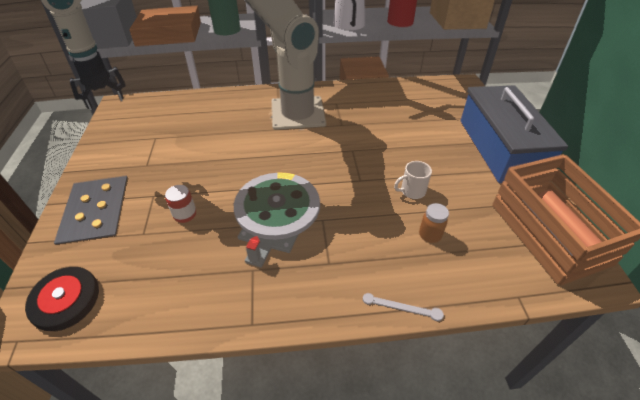

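View pics/top0.png

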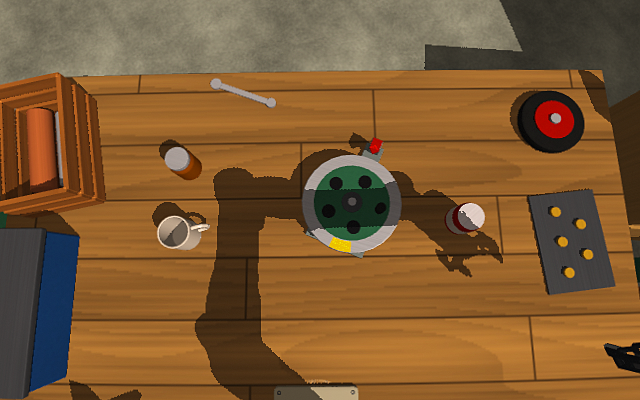

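```bash
cat >> h.py <<'E'
def ray(p,u,v):
    f=200/np.tan(np.radians(p['vfov'])/2); a=(np.array([u,v],float)-[p['cx'],p['cy']])/f
    x=a.copy()
    for _ in range(30): x=a/(1+p['k1']*(x@x))
    d=np.array([x[0],-x[1],-1.]); T=np.array(p['extrinsics']); R,t=T[:3,:3],T[:3,3]
    return -R.T@t, R.T@d
def onz(p,u,v,z=70.):
    c,d=ray(p,u,v); return c+d*(z-c[2])/d[2]
def proj(p,X):
    f=200/np.tan(np.radians(p['vfov'])/2); T=np.array(p['extrinsics']); c=T[:3,:3]@np.asarray(X,float)+T[:3,3]
    s=np.array([c[0],-c[1]])/(-c[2]); s=s*(1+p['k1']*(s@s)); return s*f+[p['cx'],p['cy']]
def yellow(p,hub,roi=140):
    hsv=cv2.cvtColor(p['image'],cv2.COLOR_RGB2HSV)
    m=(cv2.inRange(hsv,(22,140,60),(35,255,255))>0)
    vs,us=np.nonzero(m); pts=[]
    for u,v in zip(us,vs):
        X=onz(p,u,v)
        r=np.hypot(*(X[:2]-hub))
        if 85<r<135: pts.append(X)
    return (np.mean(pts,0),len(pts)) if len(pts)>4 else (None,0)
E
python3 - <<'E'
from h import *
hub=np.array([547.5,-92])
for n in ['top','scene']:
    p=ctrl.get_image(n); print(n,p['vfov'],p['k1'],yellow(p,hub))
    hsv=cv2.cvtColor(p['image'],cv2.COLOR_RGB2HSV)
    for nm,lo,hi in [('green web',(45,60,20),(85,255,255))]:
        m=cv2.inRange(hsv,lo,hi); k,l,st,c=cv2.connectedComponentsWithStats(m)
        u,v=map(int,proj(p,[*hub,70])); 
        ks=[i for i in range(1,k) if np.hypot(*(c[i]-[u,v]))<25]
        pts=np.argwhere(np.isin(l,ks))[:,::-1]
        W=np.array([onz(p,*q)[:2] for q in cv2.convexHull(pts.astype(np.int32))[:,0]])
        (cx,cy),r=cv2.minEnclosingCircle(W.astype(np.float32)); print(nm,cx,cy,r,len(pts))
    # draw
    im=p['image'].copy()
    for a in np.linspace(0,6.28,60):
        for r in (95,125):
            q=proj(p,[hub[0]+r*np.cos(a),hub[1]+r*np.sin(a),70]); cv2.circle(im,tuple(int(round(t)) for t in q),0,(255,0,255),-1)
    for a,cl in((-0.44,(255,0,0)),(2.878,(255,255,0))):
        cv2.circle(im,tuple(int(round(t)) for t in proj(p,[hub[0]+110*np.cos(a),hub[1]+110*np.sin(a),70])),2,(0,0,255),1)
    cv2.circle(im,tuple(int(round(t)) for t in proj(p,[530,-163,110])),2,(0,255,255),1)
    u,v=map(int,proj(p,[*hub,70])); cr=im[v-75:v+75,u-100:u+100]
    cv2.imwrite(f'pics/c_{n}.png',cv2.cvtColor(cv2.resize(cr,None,fx=4,fy=4,interpolation=cv2.INTER_NEAREST),cv2.COLOR_RGB2BGR))
E
```

```text
top 57.45721731549998 -0.032467860748827806 (array([442.62222514, -63.05856961,  70.        ]), 223)
green web 548.2299194335938 -92.45796203613281 94.61502838134766 3502
scene 54.66236884674108 -0.07475166451178054 (array([442.46271005, -64.39785914,  70.        ]), 69)
green web 548.311767578125 -94.68041229248047 91.83584594726562 622
```

Request:
apply_moves([
  [0, 0, 0, 0.1, 0],
])

```text
clock: 1.23
eef_pos: [246.4, -601.5, 231.3]
tool_rot: [-1.571, 0.0, -1.285]
force: [-0.3, -0.4, -0.7]
width: 69.7
```

View pics/c_top.png

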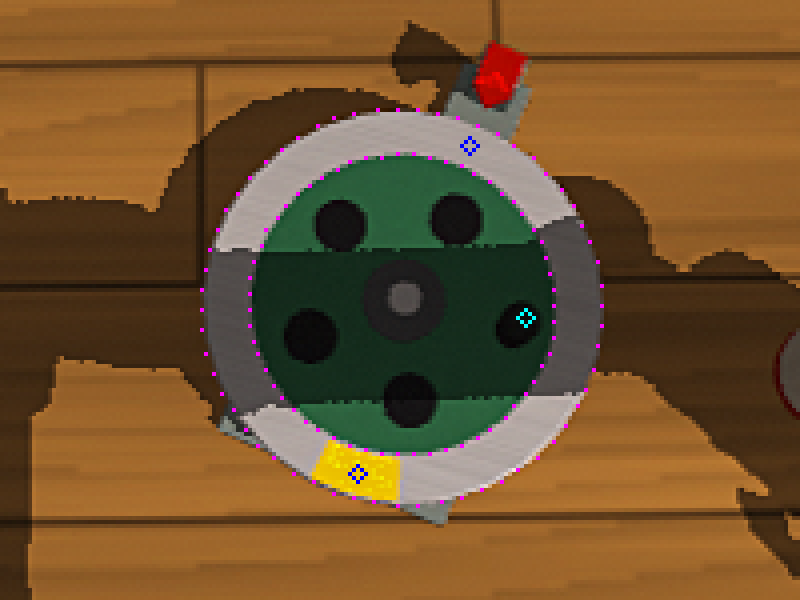

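View pics/c_scene.png

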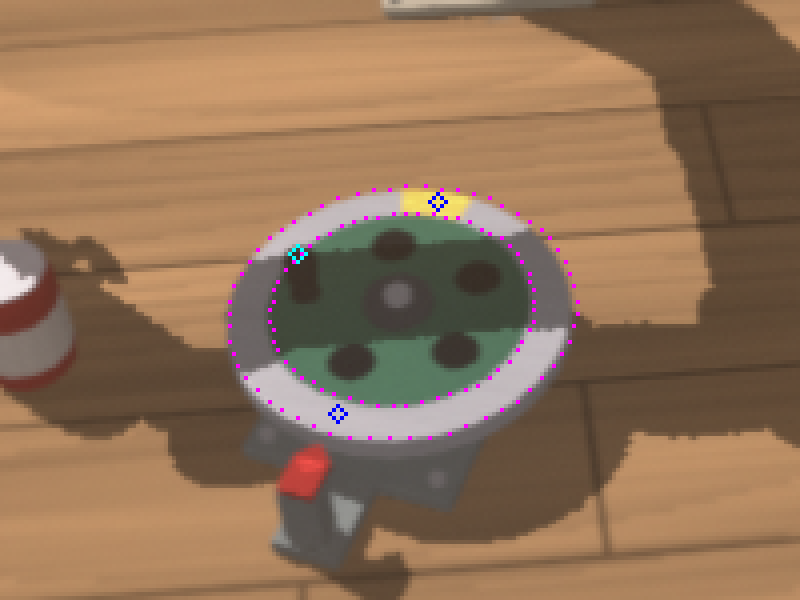

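Request:
apply_moves([
  [-21, 2, 16, 0.289, 0],
  [-43.44, 8, 32.7, 0.289, 0],
  [-43.44, 8, 32.7, 0.289, 0],
  [-43.44, 8, 32.7, 0.289, 0],
  [-43.44, 8, 32.7, 0.289, 0],
  [-43.44, 8, 32.7, 0.289, 0],
  [-43.44, 8, 32.7, 0.289, 0],
  [-43.44, 8, 32.7, 0.289, 0],
  [-43.44, 8, 32.7, 0.289, 0],
  [-43.44, 8, 32.7, 0.289, 0],
  [-43.44, 14.5, 32.7, 0.289, 0],
  [-43.44, 14.5, 32.7, 0.289, 0],
  [-43.44, 14.5, 32.7, 0.289, 0],
])

```text
clock: 2.85
eef_pos: [436.3, -93.0, 87.4]
tool_rot: [-1.57, -0.0, -1.573]
force: [1.4, 0.0, 0.6]
width: -0.1
```

```bash
python3 - <<'E'
from h import *
hub=np.array([548,-92])
for n in ['top','scene']:
    p=ctrl.get_image(n); print(n,yellow(p,hub)); save(p,n+'1')
s=ctrl.read_state(); print({k:np.round(v,3).tolist() for k,v in s.items()})
E
```

```text
top (array([457.63265523, -48.78682712,  70.        ]), 14)
scene (array([442.14256109, -63.34291104,  70.        ]), 63)
{'clock': 2.95, 'qpos': [0.078, 0.603, 0.098, 2.198, -0.165, 0.343, -1.258], 'qd': [-0.005, -0.01, -0.003, 0.0, -0.001, -0.006, 0.001], 'tau': [0.037, -42.08, 1.678, -7.556, 0.008, 0.026, -0.001], 'eef_pos': [437.515, -92.863, 88.495], 'tool_rot': [-1.567, -0.001, -1.572], 'force': [0.775, -0.13, 0.877], 'torque': [-0.043, -0.036, -0.026], 'width': -0.025}
```

View pics/scene1.png

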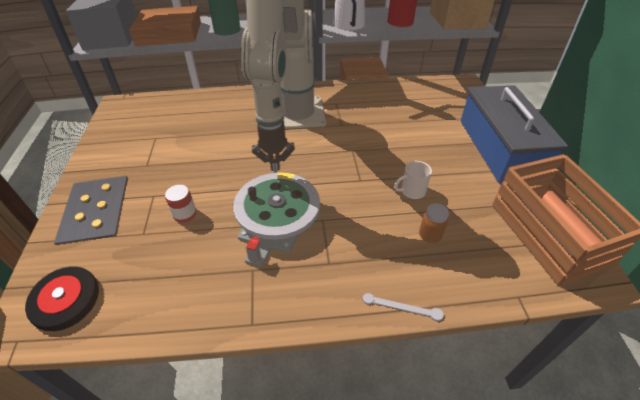

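View pics/top1.png

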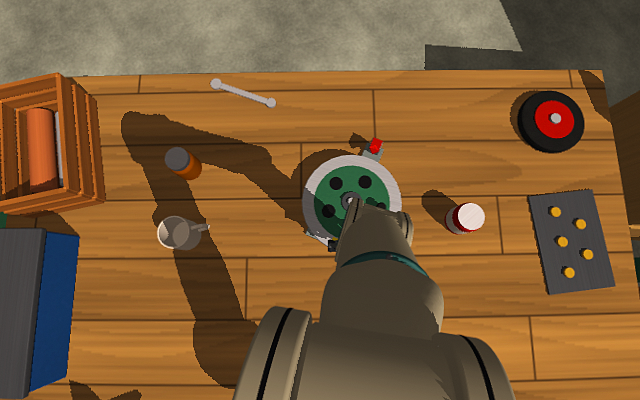

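Request:
apply_moves([
  [0, 1.4, 0, 0, 0],
  [0, 1.7, 0, 0, 0],
  [0, 1.7, 0, 0, 0],
])

```text
clock: 3.32
eef_pos: [436.4, -92.1, 70.0]
tool_rot: [-1.57, -0.0, -1.571]
force: [-1.2, -0.5, 7.1]
width: -0.4
```

Request:
apply_moves([
  [0, 0.2, 0, 0, 0],
  [0, 0.2, 0, 0, 0],
])

```text
clock: 3.58
eef_pos: [436.4, -92.4, 69.8]
tool_rot: [-1.569, -0.0, -1.572]
force: [-4.9, 0.1, 33.4]
width: -0.1
```

Request:
apply_moves([
  [0, 0.2, 0, 0, 0],
  [0, 0.2, 0, 0, 0],
])

```text
clock: 3.82
eef_pos: [436.4, -92.6, 69.6]
tool_rot: [-1.567, -0.0, -1.572]
force: [-9.2, 0.1, 57.5]
width: -0.2
```

Request:
apply_moves([
  [0, -3, 0, 0, 0],
  [4, -3, 0.4, 0, 0],
  [7.8, -2.2, 0.4, 0, 0],
  [7.8, -2.2, 0.4, 0, 0],
  [7.8, -2.2, 0.4, 0, 0],
])

```text
clock: 4.45
eef_pos: [439.9, -169.4, 87.3]
tool_rot: [-1.571, 0.001, -1.571]
force: [0.4, 0.3, 0.0]
width: 0.2
```

```bash
python3 - <<'E'
from h import *
hub=np.array([548,-92])
p=ctrl.get_image('scene')
Y,k=yellow(p,hub); print(Y,k,np.arctan2(Y[1]-hub[1],Y[0]-hub[0]))
r=ctrl.mark_of(p,'peg_mid');print(r[:1])
s=ctrl.read_state(); print({k:np.round(s[k],3).tolist() for k in('clock','eef_pos','force')})
im=p['image'][140:290,190:370];cv2.imwrite('pics/c2.png',cv2.cvtColor(cv2.resize(im,None,fx=4,fy=4),cv2.COLOR_RGB2BGR))
E
```

```text
[441.50102291 -65.33920947  70.        ] 68 2.896295459781249
[]
{'clock': 4.55, 'eef_pos': [440.157, -168.675, 87.329], 'force': [-0.928, 0.056, -0.136]}
```

View pics/c2.png

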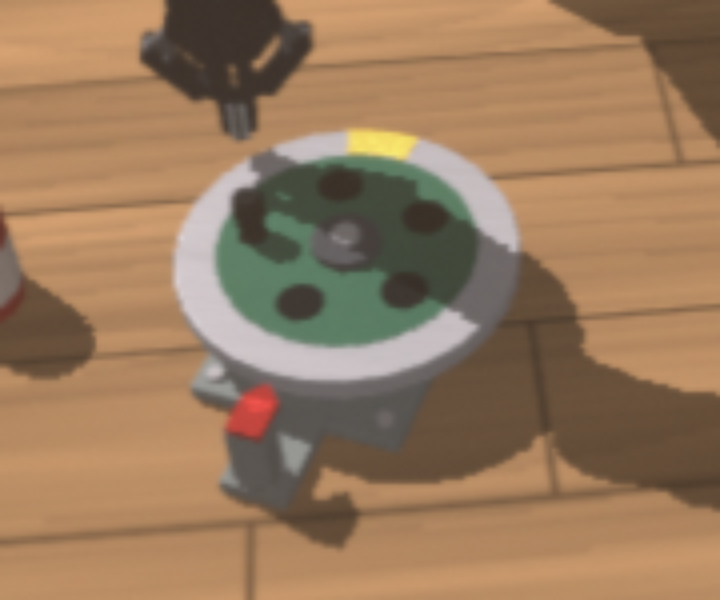

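Request:
apply_moves([
  [0, 0, 3.5, 0, 0],
  [0, 0, 7, 0, 0],
  [0, 0, 10.5, 0, 0],
  [0, 0, 6, 0, 0],
  [0, -0.5, 0, 0, 0],
  [-4, 0, -0.4, 0, 0],
  [-7.7, 0.2, -0.4, 0, 0],
])

```text
clock: 5.42
eef_pos: [435.2, -91.4, 85.5]
tool_rot: [-1.571, 0.001, -1.571]
force: [0.4, 0.4, 0.4]
width: 0.2
```

```bash
cat > tr.py <<'E'
from h import *
import json,os,sys
hub=np.array([548,-92.])
d=json.load(open('tr.json')) if os.path.exists('tr.json') else []
for i in range(int(sys.argv[1])):
    t=ctrl.read_state()['clock']; p=ctrl.get_image('scene'); Y,k=yellow(p,hub)
    if k>25:
        a=np.arctan2(Y[1]-hub[1],Y[0]-hub[0])+0.44; d.append([t,a,k])
    print(round(t,3),k,None if Y is None else round(a,3))
save(p,'tr%d'%(t*100)); json.dump([[float(x) for x in r] for r in d],open('tr.json','w'))
s=ctrl.read_state(); print({k:np.round(s[k],3).tolist() for k in('clock','eef_pos','force')})
E
python3 tr.py 8
```

```text
5.425 81 -0.068
5.475 86 0.171
5.525 94 0.37
5.575 87 0.591
5.625 83 0.803
5.675 86 1.026
5.725 86 1.237
5.775 84 1.455
{'clock': 5.825, 'eef_pos': [436.372, -93.863, 85.417], 'force': [-0.002, -0.884, 0.909]}
```

```bash
python3 tr.py 40 | tail -3; cat > fit.py <<'E'
import json,numpy as np
from scipy.optimize import least_squares
from scipy.integrate import solve_ivp
d=np.array(json.load(open('tr.json'))); t=d[:,0]; a=d[:,1]
def sim(x,tt,t0=t[0]):
    th0,w0,s,b=x; c=0.13*s; b=0.11*b
    A=w0+c/b; u=np.asarray(tt)-t0
    return th0+A/b*(1-np.exp(-b*u))-c/b*u, A*np.exp(-b*u)-c/b
def res(x):
    th,_=sim(x,t); e=a-th; e=(e+np.pi)%(2*np.pi)-np.pi
    return np.r_[e/0.03,(x[2]-1)/0.25,(x[3]-1)/0.25]
r=least_squares(res,[a[0],4.35,1,1],loss='soft_l1'); x=r.x
print(x, 'rms',np.std(r.fun[:-2])*0.03)
cov=np.linalg.inv(r.jac.T@r.jac)
for k in range(1,6):
    tt=np.linspace(t[0],t[0]+30,30001); th,w=sim(x,tt); i=np.argmax(th>k*2*np.pi)
    if th.max()>k*2*np.pi and w[i]>0:
        J=np.array([(sim(x+np.eye(4)[j]*1e-4,[tt[i]])[0][0]-th[i])/1e-4 for j in range(4)])
        print(k,'t',tt[i],'w',w[i],'sig_th',np.sqrt(J@cov@J),'sig_w')
print('stop', tt[np.argmax(w<0)], th.max())
E
python3 fit.py
```

```text
7.725 34 2.338
7.775 34 2.522
{'clock': 7.825, 'eef_pos': [436.168, -92.953, 85.331], 'force': [-0.062, -0.751, 0.075]}
[-0.07710535  4.54219409  1.03434323  1.21132801] rms 0.019783514227046852
1 t 7.018999999999999 w 3.479922162408857 sig_th 0.006602840415504905 sig_w
2 t 9.193999999999999 w 2.350497913189842 sig_th 0.06947078369323181 sig_w
3 t 13.092999999999998 w 0.9891777756275668 sig_th 0.33287586059821944 sig_w
stop 18.220999999999997 21.099252428818495
```

```bash
python3 tr.py 50 | tail -3; python3 fit.py
```

```text
10.225 38 2.507
10.275 37 2.608
{'clock': 10.325, 'eef_pos': [436.184, -92.967, 85.323], 'force': [-0.857, -0.388, 0.103]}
[-0.06911081  4.50021121  0.98883849  1.11349615] rms 0.021640086148281848
1 t 7.016 w 3.5175728039022474 sig_th 0.005996390961562549 sig_w
2 t 9.129 w 2.4761393834434786 sig_th 0.005166596121223813 sig_w
3 t 12.564999999999998 w 1.2650216967434782 sig_th 0.06318967714734917 sig_w
stop 19.022999999999996 22.401720431176184
```

```bash
python3 tr.py 20 | tail -3; python3 fit.py
```

```text
11.225 69 -1.899
11.275 71 -1.813
{'clock': 11.325, 'eef_pos': [436.202, -92.948, 85.335], 'force': [-0.164, 0.048, -0.15]}
[-0.06729849  4.50327745  0.58914642  1.2438901 ] rms 0.02182604672565767
1 t 7.0169999999999995 w 3.5122517831939506 sig_th 0.006319581059512973 sig_w
2 t 9.128 w 2.490706433537855 sig_th 0.005763076880141696 sig_w
3 t 12.447999999999999 w 1.3770228322084574 sig_th 0.03245843610840312 sig_w
stop 21.519999999999996 23.83559610172397
```

Request:
apply_moves([
  [0, 1.1, 0, 0, 0],
])

```text
clock: 11.45
eef_pos: [436.9, -93.1, 74.4]
tool_rot: [-1.569, -0.0, -1.571]
force: [-0.5, -0.5, -0.3]
width: -0.2
```

```bash
python3 tr.py 9; python3 fit.py
```

```text
11.45 72 -1.533
11.5 67 -1.453
11.55 68 -1.384
11.6 69 -1.299
11.65 68 -1.231
11.7 71 -1.158
11.75 71 -1.078
11.8 62 -1.001
11.85 65 -0.928
{'clock': 11.9, 'eef_pos': [436.269, -92.971, 74.419], 'force': [1.092, -0.585, -0.149]}
[-0.06286589  4.48823844  0.86892583  1.13658523] rms 0.02248232269187368
1 t 7.018 w 3.514573583051987 sig_th 0.005880057242374249 sig_w
2 t 9.126 w 2.4909845411695835 sig_th 0.005330496813871233 sig_w
3 t 12.489999999999998 w 1.3255353036709687 sig_th 0.02008213711890193 sig_w
stop 19.712999999999997 22.926791225560326
```

```bash
python3 tr.py 9
```

```text
11.9 72 -0.851
11.95 69 -0.777
12.0 68 -0.707
12.05 67 -0.64
12.1 70 -0.565
12.15 72 -0.499
12.2 76 -0.435
12.25 78 -0.367
12.3 76 -0.305
{'clock': 12.35, 'eef_pos': [436.206, -92.977, 74.349], 'force': [0.355, 1.144, -0.269]}
```

```bash
python3 tr.py 1
```

```text
12.35 81 -0.232
{'clock': 12.4, 'eef_pos': [436.201, -92.951, 74.33], 'force': [0.619, 0.55, 0.438]}
```

Request:
apply_moves([
  [0, 0.6, 0, 0, 0],
  [0, 0.6, 0, 0, 0],
])

```text
clock: 12.65
eef_pos: [436.6, -93.4, 69.9]
tool_rot: [-1.569, -0.0, -1.572]
force: [-4.2, 0.6, 25.2]
width: 0.1
```

```bash
python3 tr.py 4; python3 - <<'E'
from h import *
p=ctrl.get_image('scene')
im=p['image'][140:290,190:370];cv2.imwrite('pics/c3.png',cv2.cvtColor(cv2.resize(im,None,fx=4,fy=4),cv2.COLOR_RGB2BGR))
for q in ['mark','index','mug_mid','tin_mid','jar_mid']: print(q,[np.round(x['location']).tolist() for x in ctrl.mark_of(p,q)[:1]])
E
```

```text
12.65 87 -0.042
12.7 76 -0.043
12.75 82 -0.037
12.8 75 -0.037
{'clock': 12.85, 'eef_pos': [436.619, -93.325, 69.896], 'force': [-4.0, -0.254, 25.184]}
mark [[645.0, -144.0, 67.0]]
index [[649.0, -136.0, 70.0]]
mug_mid [[479.0, 337.0, 46.0]]
tin_mid [[503.0, -382.0, 49.0]]
jar_mid [[661.0, 340.0, 51.0]]
```

View pics/c3.png

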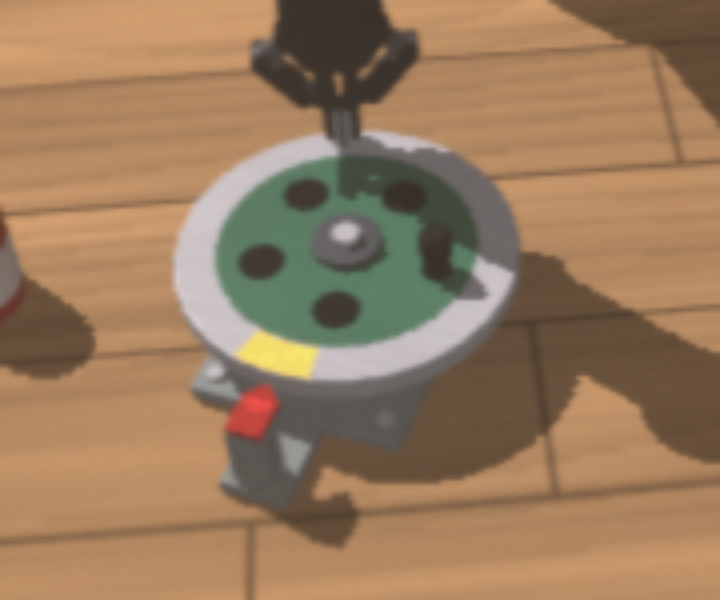

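The crop shows the wheel at rest. The yellow patch is centred at about (277,354), in front of the red pointer tip at about (262,392), and the fingertip is pressed on the rim at about (343,135). Handing in.

```bash
python3 -c "
from cell import ctrl
print(ctrl.finish_job())"
```

```text
the job is handed in; nothing more can be done
None
```

The wheel was flicked once, coasted nearly three turns untouched, and was braked on its third pass with the yellow patch at the pointer. The job is handed in and gave no verdict.

- **Flick:** one push of the closed fingers on the peg gave about 4.5 rad/s counter-clockwise. I then tracked the yellow patch in the scene camera to time the brake.
- **Brake:** I pressed the closed fingertips on the bare rim at about 12.5 s. The wheel angle was then about 18.8 rad, with the wheel still turning at about 1.3 rad/s.
- **Last checks:**
  - My colour measurement put the patch about 0.04 rad (4–5 mm) short of the pointer. It held steady over four pictures.
  - The network's own mark and index points were about 9 mm apart. That disagrees slightly with my figure but is still well inside 25 mm.
  - The fingertip was still pressing with about 25 N when I handed in.
  - The mug, tin and jar read within about 6 mm of their first detections, which is roughly the network's noise.

Before the flick, I also pressed the resting rim briefly to calibrate height and force. The force peaked at about 58 N, and the wheel did not visibly move.

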